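# Lock the drive in an open desktop computer

## Task

Lock the drive in the open computer: reach down through the window in the steel frame and, with the fingertips, press the broad paddle lever all the way down, then draw back out. Do not touch the case or its frame with any part of the robot, leave the narrow lever as it is, and do not disturb the things lying around.

Things in the scene. Friction and masses are not known exactly. Their poses are not given: they have to be found in the camera images.
- case: slim desktop computer case, lid off, lying flat, fixed: bare steel 360 mm (x) by 300 mm (y), 100 mm high, a black bezel 18 mm thick, 102 mm high on its -x side. Origin: centre of the underside, on the desk; +x to the back of the case, z up. The -x half is covered by the steel frame with two windows. The +x half is open: power supply (90 mm high, y > 30 mm) and main board. None of it may be touched.
- window_left (a point): centre of the left (+y) window in the case's steel frame, at the frame's upper face, 100 mm above the desk. The opening is 100 mm along the case's x, 110 mm along its y; the plate is 4 mm thick; a bar 30 mm wide parts the two windows. A drive bay with its lever lies under each window.
- window_right (a point): centre of the right (-y) window, otherwise the same
- broad_lever (a joint): hinge of the broad lever, rad: 0 = fully raised, 0.45 = fully down (level, against its stop); starts between 0 and 0.12. Friction hinge, no spring: it stays where it is left; about 4 N straight down on the paddle moves it.
- broad_pad (a point): middle of the broad lever's paddle, upper face. Black plastic, paddle 44 mm wide, 28 mm long, 6 mm thick, on a 14 mm stem, over the bay holding a drive (silver block, white label). Hinge 65 mm away on the case's +x side. Lies within 17 mm sideways of one window's centre (either one), 79 to 90 mm above the desk while raised, 61 mm when fully down; going down it moves up to 8 mm to -x of the case.
- narrow_lever (a joint): hinge of the narrow lever, rad, same mechanism and senses as the broad one; starts between 0 and 0.12 and must stay as it is
- narrow_pad (a point): point on the upper face of the narrow lever, 65 mm from its hinge. A plain black bar 12 mm wide, 79 mm long, 6 mm thick, with no paddle, over the empty bay under the other window; otherwise as the broad one.
- mug: white ceramic mug, 80 mm across and 90 mm high, standing on the desk beside the case (+y side); bystander. Origin: centre of its underside.
- screwdriver: screwdriver lying on the desk beside the case (-y side); bystander. Origin: underside, about mid-length.
- ssd: flat grey drive, 100 x 70 x 8 mm, lying on the power supply inside the case; bystander. Origin: centre of its underside.
- screw_pot: small steel bowl, 60 mm across, 35 mm high, on the desk beside the case (+y side, towards the front); bystander. Origin: centre of its underside.

How it is judged:
By the outcome, as a careful person would: the job done as asked, in the order asked, and still so for the second after the job is handed in, with the robot touching nothing.
It also fails if it takes over 32 s, if anything falls off the work surface, if the arm or the gripper's body presses on something with over 40 N, if the wrist force passes 120 N, or if a joint passes its speed limit or range.

## Robot

A 6-joint arm with a two-finger parallel gripper is mounted at the origin on the work surface. World frame = base frame: x ahead of the robot, y to its left, z up, the work surface at z = 0. Lengths are in m, angles in degrees, forces in N, time in s.
With the tool pointing down it reaches from about 0.3 to 0.75 m from the base axis. Payload 8.5 kg.
Tool frame: the origin (TCP) lies at the very end of the fingers, on their centre line; the grasp point (between the pads) lies 19 mm behind it (grip_depth is the distance from the TCP to the grasp point, in m); z points along the fingers, y is the direction in which the jaws open and shut (so a half turn about z gives the same grasp; the last joint's range is limited). The gripper opens to 85 mm and grips with 20 to 120 N. Pads are 22 mm wide; open, the fingers measure 114 mm over their backs; the gripper's body (76 mm by 85 mm) begins 54 mm behind the grasp point. The pads swing forward as they close: fully open they stand 13 mm farther back than shut.
Start: joints at [59.8, 21.807, 74.336, -0, 83.858, -12.336], TCP at [0.169, 0.523, 0.231] pointing down, gripper open.
Joint ranges: [-178.18, 178.18], [-50.72, 133.34], [12.68, 142.11], [-81.47, 261.47], [9.98, 163.14], [-165.26, 165.26]. Speed limits (degrees/s): [136.94, 136.94, 180, 180, 180, 180].

## Interface

Orientations are given as a 3x3 rotation matrix whose columns are the frame's x, y, z axes.
In Python, from rig import observe, get_image, close_job, silhouettes, grip_depth gives the robot as it stands. The module is installed in compiled form; this text tells all that it offers.
- The arm moves only by the shell command python3 -m crank 'ROWS' [FORCE]. ROWS is a JSON object of lists of equal length, an entry for each row: "slide": the shift along the tool's x, y, z in m, a list of three; "roll": the turn about the tool's z in rad; "grip": the finger opening in m, from 0 to 0.0854. A call has exactly 8 rows; each row is the pose to reach, as a shift and turn from the pose commanded when the call began, along the tool's axes at that moment; what a row does not reach only later rows make up. A row lasts 1/10 s, in which the tool goes at most 50 mm and 8.59 degrees, less where a joint would pass 70% of its speed; a pose out of reach is approached as far as the arm can. A call with a gripper value outside its range is refused whole. The fingers move at their own pace and stop on an object; FORCE is the grip in N (left out, the last holds). Time passes only in rows, so rows that repeat a pose let the fingers close, or fill a call up. It gives the time, the measured TCP pose, the force and the opening at its end, in the units of the state.
- observe(): the state, without advancing time (a new reading comes with each control period).
- get_image(name): name is "scene" or "side" or "wrist"; returns a dict with "frame" (480x640x3 uint8, red, green, blue), "fx", "fy", "cx", "cy" (pixels), "xyz" and "rotation" of the camera in the world. Camera axes: x right, y down, z forward; pixel columns grow to the right and rows downward; lengths in m; the calibration is good to about 2 mm. The wrist camera is an equidistant fisheye: a pixel r from the principal point sees the ray r / f radians off the axis. A picture is of the moment at which its call begins. There is no depth.
- close_job(): hands the job in, once; it reports no verdict.
Trained networks look in a picture, given as the dict that the camera call returned (one of the last four; its "shot" number tells which), for a name from the list of things; names that differ only in an ending like _2 or _b are one class to them, and where a whole thing is asked for, a point or a joint stands for the part that bears it (a point fixed in the world has none). Each returns a list of dicts, best first, with "confidence" (0 to 1); they miss things now and then, are a little off and sometimes report something else, mostly with a low value. They report only what shows in the picture. A call takes as long as a camera call.
- silhouettes(target, picture): "pixels" (480x640 bool, what is visible of it) and "box" ([centre column, centre row, width, height] in pixels, round what is visible of it).
The state is a dict: "time_s": time; "q": joint angles; "qvel": joint speeds; "joint_efforts": joint torques, N m; "position": TCP position; "tool_rot": TCP orientation; "ft_force": force on the tool from outside, world axes, zero at the start; "wrist_torque": the same for the moment, N m; "grip_width": finger opening in m.
Only numpy, scipy, OpenCV 4.12 (cv2) and the standard library are available. Lean on these libraries where they do the work, as an engineer would, in place of code of your own. Each camera call takes 0.05 s, during which the arm holds its last target.

## Working session

There is one attempt and no reset: what is moved stays moved. The work goes in short steps, Python scripts to look and compute and a shell command to move; the robot and the scene stay as the last step left them, time stands still between calls to the robot, and variables do not carry over. Pictures are saved under pics/ and viewed, and the job is handed in when it is done.

```bash
mkdir -p pics
python3 - <<'E'
from rig import *
import cv2
s=observe(); print(s['time_s'],s['position'],s['tool_rot'],s['ft_force'],s['grip_width'])
for n in ['scene','side','wrist']:
    p=get_image(n); cv2.imwrite(f'pics/{n}0.png',p['frame'][:,:,::-1]); print(n,p['fx'],p['fy'],p['cx'],p['cy'],p['xyz'],p['rotation'],p['shot'])
print(grip_depth if not callable(grip_depth) else grip_depth())
E
```

```text
0.0 [0.16858102 0.52321749 0.23070921] [[-9.51793770e-01  3.06737825e-01 -7.26111822e-04]
 [ 3.06738542e-01  9.51792939e-01 -1.29123604e-03]
 [ 2.95037173e-04 -1.45171689e-03 -9.99998903e-01]] [ 0.25177193 -1.41801697 -0.31642502] 0.08517671803184913
scene 451.8597199872367 451.8597199872367 318.30518574394074 234.60427573123434 [ 0.91393056 -0.27410659  0.7009858 ] [[ 0.70373675  0.55796893 -0.43980139]
 [ 0.71045527 -0.55023614  0.43874081]
 [ 0.00280912 -0.62121725 -0.78363336]] 1
side 451.06025386498055 451.06025386498055 327.108065170668 239.19080928221442 [ 0.35765553 -0.64128473  0.54640338] [[ 0.95412298 -0.16881128  0.24728948]
 [-0.29887633 -0.48745103  0.82040505]
 [-0.01795211 -0.85667628 -0.51554192]] 2
wrist 371.64829954431775 371.64829954431775 318.0251158490055 238.27734733959005 [0.1014136  0.54467303 0.37399997] [[ 0.30585893  0.91623548  0.25877184]
 [ 0.95207372 -0.29364792 -0.08559513]
 [-0.00243748  0.2725499  -0.96213856]] 3
0.0187
```

View pics/scene0.png

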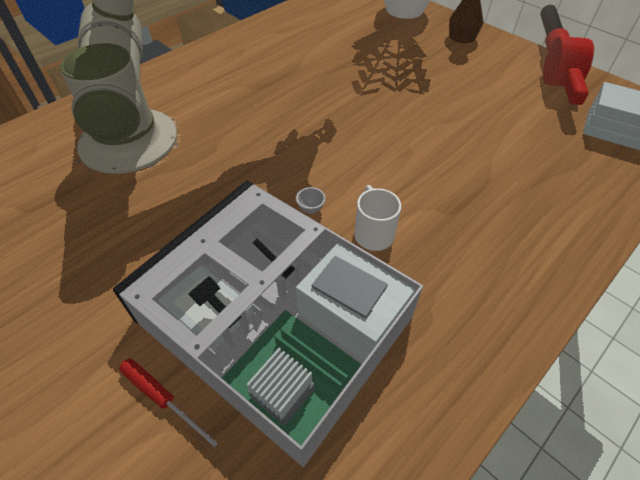

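View pics/side0.png

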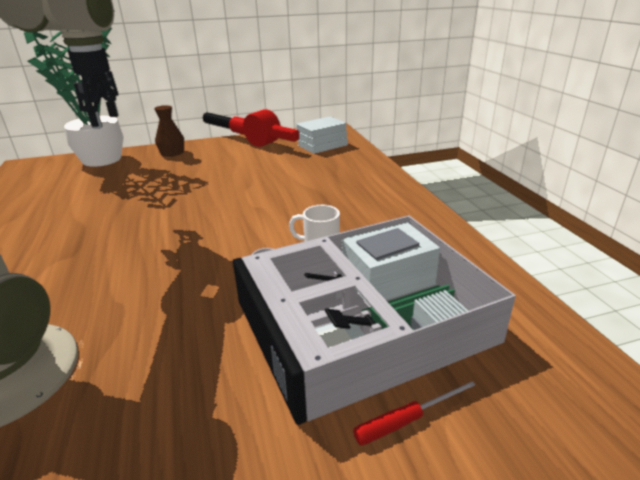

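View pics/wrist0.png

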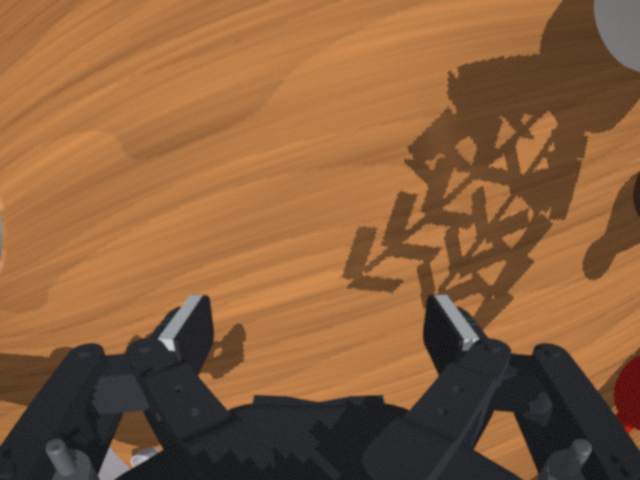

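Run:
```python
from rig import *
import cv2, numpy as np
for n,(a,b,c,d) in {'scene':(110,170,250,190),'side':(230,220,200,190)}.items():
    p=get_image(n)
    s=3
    cr=cv2.resize(p['frame'][b:b+d,a:a+c,::-1],None,fx=s,fy=s,interpolation=cv2.INTER_CUBIC); cv2.imwrite(f'pics/{n}_z.png',cr)
    for t in ['broad_pad','broad_lever','narrow_lever','case','ssd','mug']:
        r=silhouettes(t,p)
        for q in r[:2]:
            print(n,t,round(q['confidence'],2),np.round(q['box'],1))
            if t in('broad_lever','narrow_lever','case') : np.save(f'/tmp/{n}_{t}.npy',r[0]['pixels'])
```

```text
scene broad_pad 0.71 [208.1 295.5  31.7  35.2]
scene broad_lever 0.84 [209.9 295.1  36.9  36.9]
scene broad_lever 0.49 [309.  201.7  27.2  26.7]
scene narrow_lever 0.75 [273.6 256.8  42.7  43.1]
scene case 0.8 [267.9 324.8 307.8 287.3]
scene ssd 0.96 [347.8 286.4  80.3  60.8]
scene mug 0.96 [378.1 216.9  44.7  67. ]
side broad_pad 0.59 [351.8 320.1  49.1  19.9]
side broad_lever 0.79 [351.6 319.9  49.9  21.9]
side broad_lever 0.35 [374.9 319.9 283.3 204.5]
side narrow_lever 0.64 [323.6 276.1  35.8   7.5]
side narrow_lever 0.55 [314.6 225.1  49.3  36.8]
side case 0.87 [375.6 320.1 281.9 213.1]
side ssd 0.9 [387.3 242.7  62.8  28.8]
side mug 0.61 [314.2 225.7  49.2  37.5]
```

View pics/scene_z.png

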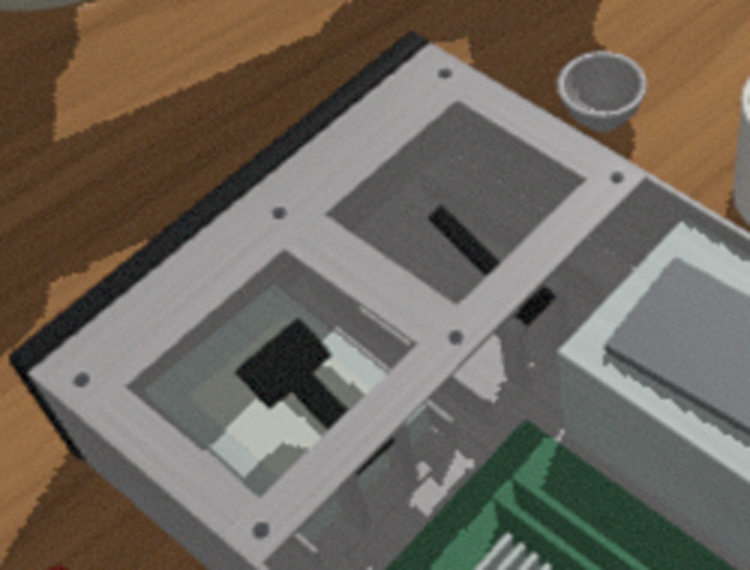

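View pics/side_z.png

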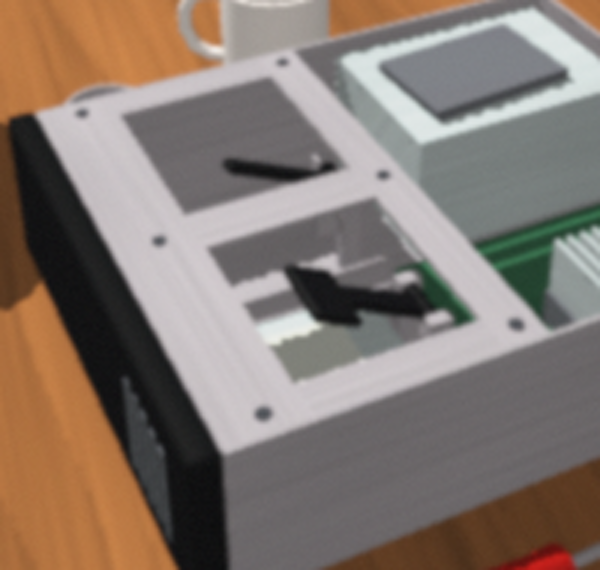

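```bash
cat > h.py <<'E'
import numpy as np
from scipy.optimize import least_squares
def proj(p,X):
    c=(np.asarray(X)-p['xyz'])@np.asarray(p['rotation']); return np.c_[p['fx']*c[:,0]/c[:,2]+p['cx'],p['fy']*c[:,1]/c[:,2]+p['cy']]
def tri(ps,uvs):
    f=lambda X:np.concatenate([(proj(p,X[None])[0]-uv) for p,uv in zip(ps,uvs)])
    r=least_squares(f,[.5,0,.1]); return r.x,np.abs(r.fun).max()
E
cat > m1.py <<'E'
from rig import *
from h import *
import json
sc=get_image('scene'); sd=get_image('side')
A=lambda l,o:np.array(l)/3.+np.array(o)-1/3
ws=A([(287,250),(127,385),(260,497),(414,344),(457,101),(327,213),(457,304),(586,179)],(110,170))
wd=A([(207,247),(296,383),(475,320),(378,198),(122,116),(186,214),(343,165),(273,78)],(230,220))
for a,b in zip(ws,wd): print('tri',*[np.round(v,4) for v in tri([sc,sd],[a,b])])
M=np.array([(sx*.05,y0+sy*.055) for y0 in(-.07,.07) for sx,sy in((-1,1),(-1,-1),(1,-1),(1,1))])
def W(th):
    x,y,z,a=th; R=np.array([[np.cos(a),-np.sin(a)],[np.sin(a),np.cos(a)]]); P=M@R.T+[x,y]; return np.c_[P,np.full(8,z)]
r=least_squares(lambda t:np.r_[(proj(sc,W(t))-ws).ravel(),(proj(sd,W(t))-wd).ravel()],[.5,0,.1,0])
print('fit',r.x,np.degrees(r.x[3]),'rms',np.sqrt((r.fun**2).mean())); print(np.round(r.fun.reshape(2,8,2),1).tolist())
x,y,z,a=r.x; R=np.array([[np.cos(a),-np.sin(a)],[np.sin(a),np.cos(a)]])
print('winR',R@[0,-.07]+[x,y],'winL',R@[0,.07]+[x,y])
ps=A([(297,319),(238,373),(270,407),(330,353)],(110,170)); pd=A([(286,267),(316,322),(360,323),(331,275)],(230,220))
T=[]
for u,v in zip(ps,pd):
    X,e=tri([sc,sd],[u,v]); T.append(X); print('pad',np.round(X,4),round(e,2),'case',np.round(R.T@(X[:2]-[x,y]),4))
m=np.mean(T,0); print('mean',m,R.T@(m[:2]-[x,y]))
E
python3 m1.py
```

```text
tri [ 0.4731 -0.0967  0.0991] 0.0455
tri [ 0.487  -0.2057  0.1001] 0.4938
tri [ 0.5832 -0.1924  0.0982] 0.5397
tri [ 0.571  -0.0869  0.1011] 0.6182
tri [0.455  0.0406 0.0995] 0.3449
tri [ 0.4689 -0.0662  0.0999] 0.3348
tri [ 0.5647 -0.0525  0.0993] 0.743
tri [0.5532 0.0535 0.0995] 0.6679
fit [ 0.51945072 -0.07547008  0.09934177  0.12643686] 7.244298191451946 rms 0.8126568883181529
[[[-0.5, -0.5], [-0.4, 0.3], [0.1, 0.2], [1.5, 0.1], [0.4, -0.4], [-0.6, 0.4], [0.1, 0.8], [0.6, 0.3]], [[-0.9, 0.0], [-1.3, 0.4], [1.7, -0.1], [-1.2, -0.6], [-0.9, -0.6], [-0.7, 0.4], [2.3, 0.8], [-0.7, -0.8]]]
winR [ 0.52827773 -0.14491131] winL [ 0.5106237  -0.00602886]
pad [ 0.5095 -0.118   0.0928] 0.04 case [-0.0152 -0.041 ]
pad [ 0.5126 -0.1588  0.089 ] 0.08 case [-0.0173 -0.0818]
pad [ 0.5361 -0.1574  0.0806] 0.11 case [ 0.0061 -0.0833]
pad [ 0.5333 -0.1167  0.0813] 1.05 case [ 0.0086 -0.0426]
mean [ 0.52287277 -0.13770537  0.08593687] [-0.00445315 -0.06217002]
```

The picture shows the broad paddle in the right (-y) window, at scene pixel (205,291) and side pixel (338,318). The narrow bar is in the left window. The triangulated frame height is 0.099 m (given as 0.100). The paddle measures 41 mm wide and 0.086 m high, inside the stated 79 to 90 mm. Next I work out how far to move.

```bash
cat > plan.py <<'E'
import sys
from rig import *
import numpy as np
np.set_printoptions(suppress=True,precision=4)
x,y,a=.51945,-.07547,.12644
R=np.array([[np.cos(a),-np.sin(a)],[np.sin(a),np.cos(a)]])
cx,cy,z=map(float,sys.argv[1:4])
t=np.r_[R@[cx,cy]+[x,y],z]
s=observe(); T=np.array(s['tool_rot'])
print('t',s['time_s'],'pos',s['position'],'f',s['ft_force'],'w',s['grip_width'],'q',np.round(s['q'],1))
print('target',t,'tool-delta',T.T@(t-s['position']))
print('case xy now',R.T@(np.array(s['position'])[:2]-[x,y]))
ya=np.arctan2(T[1,1],T[0,1]); d=(a+np.pi/2-ya+np.pi/2)%np.pi-np.pi/2; print('roll',-d, 'tilt',T[:,2])
E
python3 plan.py -.008 -.064 .231
```

```text
t 0.95 pos [0.1687 0.5235 0.2313] f [ 0.4253 -0.422   0.6071] w 0.08537238261186948 q [ 59.8  21.8  74.3  -0.   83.9 -12.3]
target [ 0.5196 -0.14    0.231 ] tool-delta [-0.5375 -0.5238  0.0003]
case xy now [-0.2724  0.6384]
roll -0.4382487362830778 tilt [ 0. -0. -1.]
```

```bash
python3 -m crank '{"slide":[[-0.015,-0.015,0],[-0.042,-0.041,0],[-0.07,-0.068,0],[-0.1,-0.097,0],[-0.13,-0.127,0],[-0.16,-0.156,0],[-0.19,-0.185,0],[-0.22,-0.214,0]],"roll":[0,0,0,0,0,0,0,0],"grip":[0,0,0,0,0,0,0,0]}' 20
python3 -m crank '{"slide":[[-0.03,-0.029,0],[-0.06,-0.058,0],[-0.09,-0.088,0],[-0.12,-0.117,0],[-0.15,-0.146,0],[-0.18,-0.175,0],[-0.21,-0.205,0],[-0.23,-0.224,0]],"roll":[-0.05,-0.1,-0.15,-0.2,-0.25,-0.3,-0.37,-0.438],"grip":[0,0,0,0,0,0,0,0]}'
python3 plan.py -.008 -.064 .231
```

```text
time_s: 1.75
position: [0.3129, 0.2508, 0.2315]
tool_rot: [[-0.952, 0.307, 0.001], [0.307, 0.952, 0.0], [-0.0, 0.0, -1.0]]
ft_force: [1.0, 0.5, 0.4]
grip_width: -0.0
time_s: 2.55
position: [0.4636, -0.034, 0.2313]
tool_rot: [[-0.992, -0.127, 0.0], [-0.127, 0.992, -0.0], [-0.0, -0.0, -1.0]]
ft_force: [0.4, 0.2, 0.1]
grip_width: 0.0002
t 2.55 pos [ 0.4636 -0.034   0.2313] f [0.4321 0.1835 0.1115] w 0.00024192633499926574 q [ -18.8   13.2   87.1   -0.    79.7 -116.1]
target [ 0.5196 -0.14    0.231 ] tool-delta [-0.0421 -0.1122  0.0003]
case xy now [-0.0502  0.0482]
roll 0.0007776934836283278 tilt [ 0.0003 -0.0004 -1.    ]
```

```bash
python3 -m crank '{"slide":[[-0.01,-0.028,0],[-0.02,-0.056,0],[-0.031,-0.084,0],[-0.039,-0.104,0],[-0.042,-0.111,0],[-0.042,-0.111,0],[-0.042,-0.111,0],[-0.042,-0.111,0]],"roll":[0,0,0,0,0,0,0,0],"grip":[0,0,0,0,0,0,0,0]}'
python3 plan.py -.008 -.064 .11
python3 - <<'E'
from rig import *
import cv2
for n in ['scene','side','wrist']:
    p=get_image(n); cv2.imwrite(f'pics/{n}1.png',p['frame'][:,:,::-1])
E
```

```text
time_s: 3.35
position: [0.5179, -0.1353, 0.2316]
tool_rot: [[-0.992, -0.127, 0.0], [-0.127, 0.992, 0.0], [-0.0, 0.0, -1.0]]
ft_force: [0.6, -0.8, 0.1]
grip_width: 0.0004
t 3.35 pos [ 0.5179 -0.1353  0.2316] f [ 0.572  -0.7725  0.0732] w 0.00036746838451384104 q [ -27.3   20.3   76.6    0.    83.  -124.6]
target [ 0.5196 -0.14    0.11  ] tool-delta [-0.001  -0.0048  0.1216]
case xy now [-0.0091 -0.0592]
roll 0.0007716315000463325 tilt [ 0.0001  0.0001 -1.    ]
```

View pics/wrist1.png

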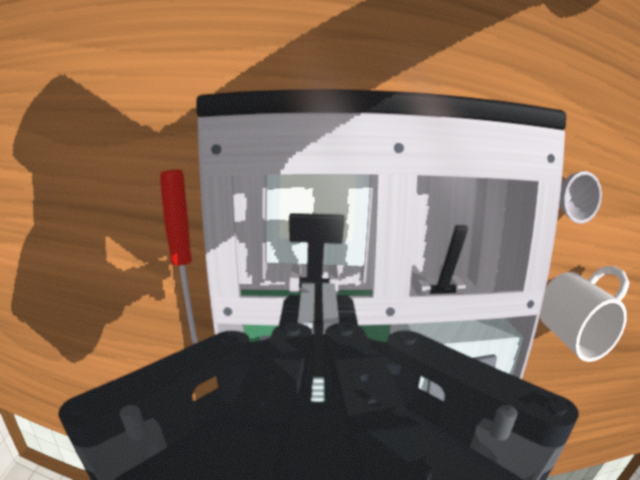

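View pics/side1.png

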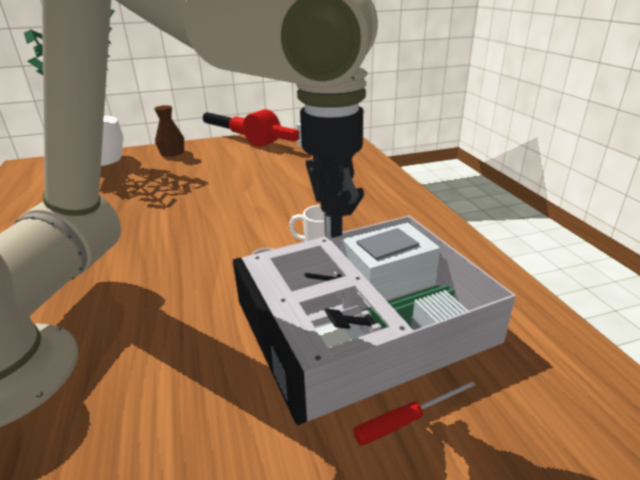

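View pics/scene1.png

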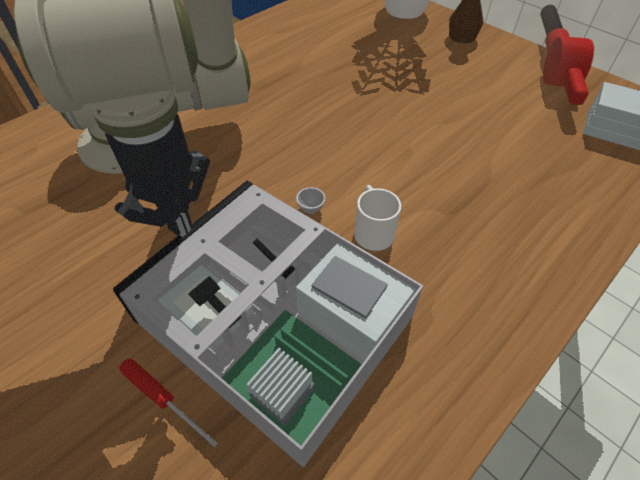

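Run:
```python
from rig import *
from h import proj
import cv2, numpy as np
w=get_image('wrist')
x,y,a=.51945,-.07547,.12644
R=np.array([[np.cos(a),-np.sin(a)],[np.sin(a),np.cos(a)]])
def ray(p,uv,z):
    d=np.array([uv[0]-p['cx'],uv[1]-p['cy']]); r=np.hypot(*d); th=r/p['fx']
    v=np.r_[np.sin(th)*d/r,np.cos(th)]; v=np.array(p['rotation'])@v
    X=np.array(p['xyz'])+v*(z-p['xyz'][2])/v[2]; return np.round(R.T@(X[:2]-[x,y]),4)
for uv,z in [((293,214),.091),((345,214),.091),((289,242),.081),((343,243),.081),((318,228),.086),((233,175),.1),((378,176),.1),((374,297),.1),((238,297),.1),((415,177),.1),((539,181),.1)]: print(uv,ray(w,uv,z))
p=get_image('side'); T=observe(); P=np.array(T['position'])
ex=R@[1,0]; ey=R@[0,1]
cr=p['frame'][100:260,240:440,::-1].copy(); cr=cv2.resize(cr,None,fx=4,fy=4,interpolation=cv2.INTER_CUBIC)
for h in (0,.02,.04,.06,.073):
  for k in(-.05,0,.05):
    u=proj(p,[P+np.r_[ey*k,h]])[0]; u=((u-[240,100])*4).astype(int); cv2.circle(cr,tuple(map(int,u)),3,(0,0,255),-1)
cv2.imwrite('pics/side1z.png',cr[:600])
p=get_image('scene')
c=proj(p,[P])[0]; o=(c-[80,110]).astype(int)
cr=p['frame'][o[1]:o[1]+150,o[0]:o[0]+180,::-1].copy(); cr=cv2.resize(cr,None,fx=4,fy=4,interpolation=cv2.INTER_CUBIC)
for h in (0,.02,.04,.06,.073):
  for k in(-.05,0,.05):
    u=proj(p,[P+np.r_[ey*k,h]])[0]; u=((u-o)*4).astype(int); cv2.circle(cr,tuple(map(int,u)),3,(0,0,255),-1)
cv2.imwrite('pics/scene1z.png',cr)
```

```text
(293, 214) [-0.0188 -0.0791]
(345, 214) [-0.0189 -0.0385]
(289, 242) [ 0.0069 -0.0835]
(343, 243) [ 0.0077 -0.0389]
(318, 228) [-0.0063 -0.0596]
(233, 175) [-0.0511 -0.1236]
(378, 176) [-0.0501 -0.0149]
(374, 297) [ 0.0481 -0.0137]
(238, 297) [ 0.0488 -0.1255]
(415, 177) [-0.0501  0.0138]
(539, 181) [-0.052   0.1258]
```

View pics/side1z.png

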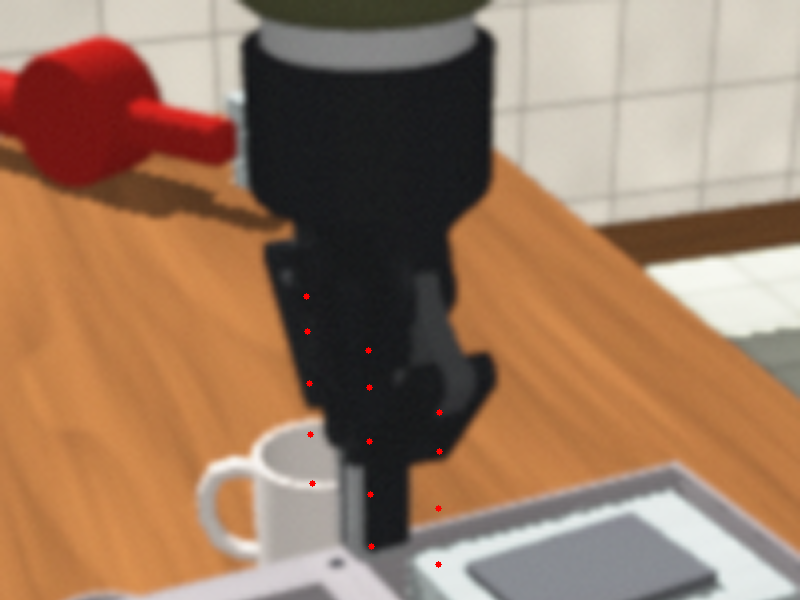

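View pics/scene1z.png

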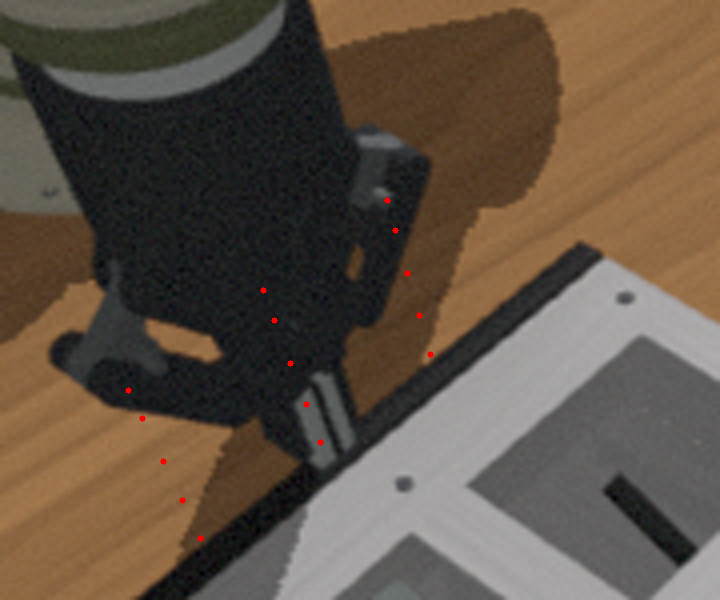

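The wrist view agrees: paddle centre at pixel (318,228), which is case offset (-6, -60) mm from the frame centre. The window edges fall within 2 mm of my fit. The linkage is about ±28 mm wide at frame height and the window has at least 45 mm. I'm descending.

```bash
python3 plan.py -.008 -.063 .1
python3 -m crank '{"slide":[[0,0,0.02],[0,0,0.045],[0,0,0.07],[0,0,0.095],[0,0,0.11],[0,0,0.12],[0,0,0.125],[0,0,0.125]],"roll":[0,0,0,0,0,0,0,0],"grip":[0,0,0,0,0,0,0,0]}'
python3 plan.py -.008 -.063 .085
```

```text
t 3.65 pos [ 0.5182 -0.136   0.2314] f [ 0.3497 -0.7395  0.0258] w -0.00017040529729901317 q [ -27.4   20.4   76.6   -0.    83.  -124.6]
target [ 0.5195 -0.139   0.1   ] tool-delta [-0.0008 -0.0031  0.1314]
case xy now [-0.0089 -0.0599]
roll 0.00010314750936823991 tilt [ 0.0002 -0.0001 -1.    ]
time_s: 4.45
position: [0.5183, -0.1363, 0.1062]
tool_rot: [[-0.992, -0.126, -0.0], [-0.126, 0.992, 0.0], [0.0, 0.0, -1.0]]
ft_force: [0.6, -0.3, -0.1]
grip_width: -0.0001
t 4.45 pos [ 0.5183 -0.1363  0.1062] f [ 0.589  -0.3259 -0.0649] w -0.00012784219794227311 q [ -27.4   27.6   87.5   -0.    64.9 -124.6]
target [ 0.5195 -0.139   0.085 ] tool-delta [-0.0008 -0.0028  0.0212]
case xy now [-0.0088 -0.0602]
roll -0.0002089694296487643 tilt [-0.0002  0.0001 -1.    ]
```

```bash
python3 -m crank '{"slide":[[0,-0.001,0.006],[0,-0.001,0.012],[0,-0.001,0.018],[0,-0.001,0.022],[0,-0.001,0.026],[0,-0.001,0.03],[0,-0.001,0.034],[0,-0.001,0.034]],"roll":[0,0,0,0,0,0,0,0],"grip":[0,0,0,0,0,0,0,0]}'
python3 - <<'E'
from rig import *
import cv2
for n in ['side','wrist']:
    p=get_image(n); cv2.imwrite(f'pics/{n}2.png',p['frame'][:,:,::-1])
s=observe();print(s['ft_force'],s['wrist_torque'])
E
```

```text
time_s: 5.25
position: [0.5183, -0.1372, 0.0717]
tool_rot: [[-0.992, -0.126, -0.001], [-0.126, 0.992, 0.0], [0.001, 0.0, -1.0]]
ft_force: [0.1, -1.0, -0.1]
grip_width: 0.0002
[-0.50676292 -0.69711891 -0.42858969] [0.01817116 0.01007156 0.05712871]
```

View pics/wrist2.png

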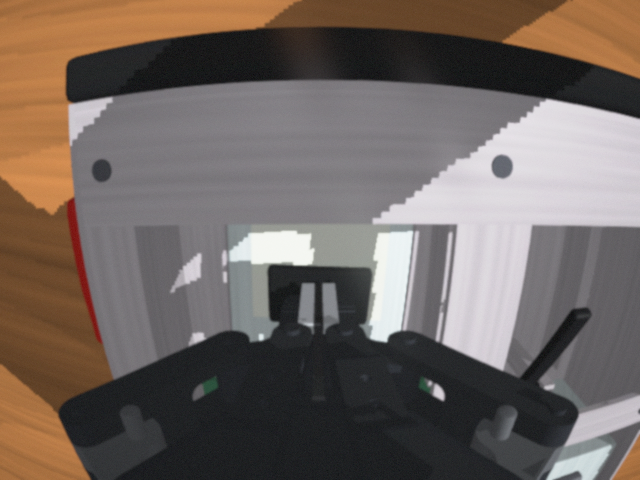

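View pics/side2.png

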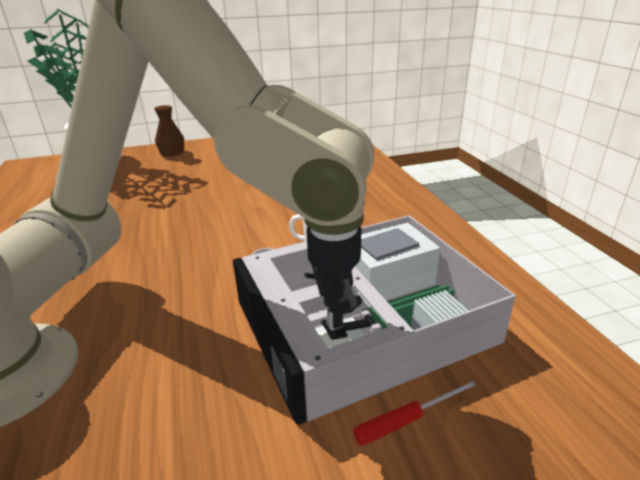

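The fingertips are over the paddle, at wrist pixel (318,300), clear of the window edges. I'll press on and watch the force.

```bash
python3 -m crank '{"slide":[[0,0,0.002],[0,0,0.004],[0,0,0.006],[0,0,0.007],[0,0,0.008],[0,0,0.009],[0,0,0.01],[0,0,0.011]],"roll":[0,0,0,0,0,0,0,0],"grip":[0,0,0,0,0,0,0,0]}'
```

```text
time_s: 6.15
position: [0.5184, -0.1373, 0.0612]
tool_rot: [[-0.992, -0.126, -0.0], [-0.126, 0.992, 0.0], [0.0, 0.0, -1.0]]
ft_force: [-2.5, -1.0, 3.4]
grip_width: -0.0002
```

Contact is 3.4 N while the paddle moves. I'll go on in small steps until the stop shows as a force rise.

```bash
python3 -m crank '{"slide":[[0,0,0.0005],[0,0,0.001],[0,0,0.0015],[0,0,0.002],[0,0,0.002],[0,0,0.002],[0,0,0.002],[0,0,0.002]],"roll":[0,0,0,0,0,0,0,0],"grip":[0,0,0,0,0,0,0,0]}'
```

```text
time_s: 6.95
position: [0.5184, -0.1373, 0.0605]
tool_rot: [[-0.992, -0.126, 0.001], [-0.126, 0.992, -0.001], [-0.001, -0.001, -1.0]]
ft_force: [-6.2, 1.0, 15.2]
grip_width: -0.0002
```

```bash
python3 -m crank '{"slide":[[0,0,0.0005],[0,0,0.001],[0,0,0.001],[0,0,0.001],[0,0,0.001],[0,0,0.001],[0,0,0.001],[0,0,0.001]],"roll":[0,0,0,0,0,0,0,0],"grip":[0,0,0,0,0,0,0,0]}'
python3 -m crank '{"slide":[[0,0,-0.003],[0,0,-0.01],[0,0,-0.025],[0,0,-0.045],[0,0,-0.07],[0,0,-0.1],[0,0,-0.13],[0,0,-0.15]],"roll":[0,0,0,0,0,0,0,0],"grip":[0,0,0,0,0,0,0,0]}'
python3 -m crank '{"slide":[[0,0,-0.01],[0,0,-0.02],[0,0,-0.02],[0,0,-0.02],[0,0,-0.02],[0,0,-0.02],[0,0,-0.02],[0,0,-0.02]],"roll":[0,0,0,0,0,0,0,0],"grip":[0,0,0,0,0,0,0,0]}'
python3 - <<'E'
from rig import *
import cv2
for n,(a,b,c,d) in {'scene':(110,170,250,190),'side':(230,220,200,190)}.items():
    p=get_image(n); cv2.imwrite(f'pics/{n}3.png',cv2.resize(p['frame'][b:b+d,a:a+c,::-1],None,fx=3,fy=3,interpolation=cv2.INTER_CUBIC))
p=get_image('wrist'); cv2.imwrite(f'pics/wrist3.png',p['frame'][:,:,::-1])
E
```

```text
time_s: 7.75
position: [0.5184, -0.1374, 0.0602]
tool_rot: [[-0.992, -0.126, 0.001], [-0.126, 0.992, -0.001], [-0.001, -0.001, -1.0]]
ft_force: [-8.9, 1.9, 21.8]
grip_width: -0.0002
time_s: 8.55
position: [0.5189, -0.1374, 0.2105]
tool_rot: [[-0.992, -0.126, 0.003], [-0.126, 0.992, -0.001], [-0.002, -0.001, -1.0]]
ft_force: [0.1, 0.2, 0.0]
grip_width: 0.0002
time_s: 9.35
position: [0.5184, -0.1373, 0.2281]
tool_rot: [[-0.992, -0.126, -0.0], [-0.126, 0.992, 0.0], [0.0, 0.0, -1.0]]
ft_force: [0.2, 0.2, -0.1]
grip_width: -0.0
```

View pics/scene3.png

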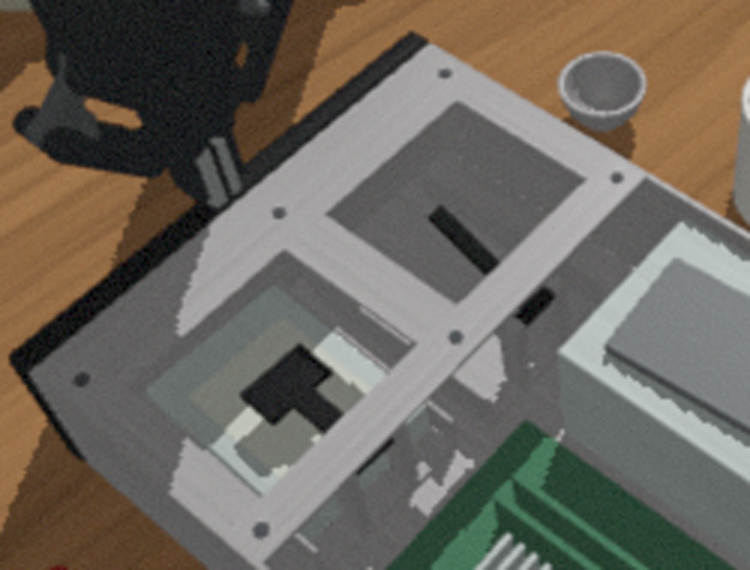

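View pics/side3.png

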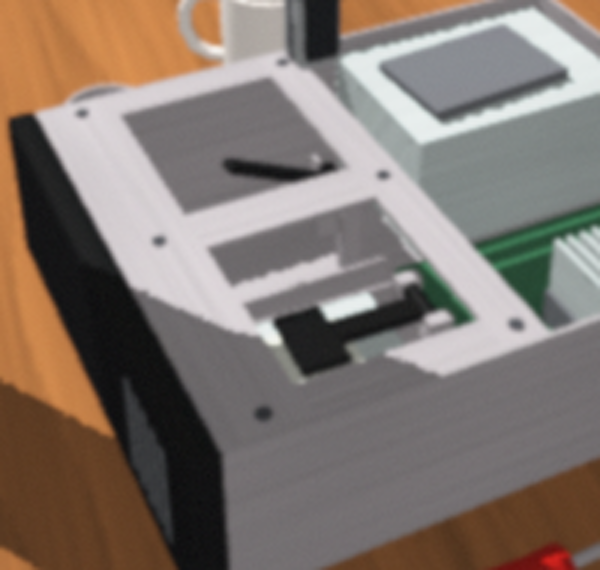

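View pics/wrist3.png

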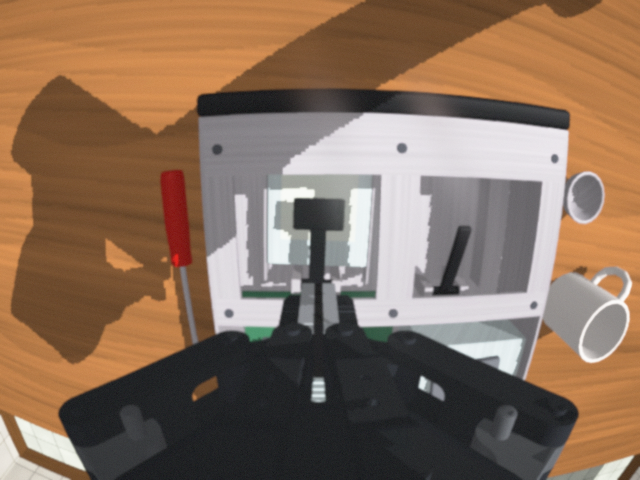

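The lever looks level and the narrow bar is unchanged, with its tip at scene crop (438,212) as before. I'll triangulate the paddle to check.

```bash
sed -i 's/ps=A(.*/ps=A([(303,345),(242,395),(277,424),(334,372)],(110,170)); pd=A([(274,318),(303,378),(352,352),(322,308)],(230,220))/' m1.py; python3 m1.py | grep -E 'pad|mean'
```

```text
pad [ 0.5028 -0.1168  0.0586] 0.19 case [-0.0217 -0.0389]
pad [ 0.5044 -0.1595  0.0552] 0.52 case [-0.0255 -0.0815]
pad [ 0.5333 -0.1559  0.0596] 0.64 case [ 0.0036 -0.0816]
pad [ 0.5293 -0.1157  0.0579] 0.39 case [ 0.0047 -0.0412]
mean [ 0.51744289 -0.13700598  0.05783853] [-0.0097515 -0.0607915]
```

```bash
python3 -c "
from rig import *
s=observe();print(s['time_s'],s['ft_force'],s['qvel']);print(close_job())"
```

```text
9.6 [ 0.1656826  -0.28462746  0.27903289] [-0.02112408  0.01062533 -0.16297746 -0.00565688  0.03736764  0.02935328]
the job is handed in; nothing more can be done
None
```

I pressed the broad lever, under the right (-y) window, down to its stop with the closed fingertips. Then I drew straight back out and handed the job in at 9.6 s.

- **Reaching the stop:** the force stayed near 3 to 4 N while the lever moved. It then rose to 15 N and 22 N with the fingertips at a height of 60 to 61 mm, where the stop should be.
- **Lever position after withdrawal:** the pictures show the paddle level. I measured it at about 58 mm high against the expected 61 mm, and I put the 3 mm gap down to reading the pixels by hand. It moved about 5 mm towards -x, which fits the lever's swing.
- **Things left alone:** the narrow lever and the nearby objects look the same as in the first pictures. I saw no contact with the case or its frame, and the force reads about zero now that the arm is clear.
- **Failed checks:** none, apart from the 3 mm height gap.

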